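# Find the juicy lemon with the tongs and hold it up

### The job

The two lemons draining on the wire rack have just been scalded and are too hot to touch: take up the spring tongs and use them to feel which lemon is the heavy, juicy one (the other has dried out inside and weighs only a third as much). Finish while holding the heavy lemon still between the heads of the tongs, a hand's breadth clear above the rack, with the light lemon lying on the rack. Do not touch the lemons with the gripper or drop them, and leave the mug, the ramekin and the garlic where they stand.

Things in the scene. Friction and masses are not known exactly. Their poses are not given: they have to be found in the camera images.
- tongs: Steel spring tongs lying on their side, arms side by side: 30 mm high, 255 mm from hinge to the ends of the red heads, 115 g. Origin: underside, midway between the red grips, 105 mm ahead of the hinge; x to the heads, z up. The frame goes with the +y arm: as the tongs close, their middle line turns by half the joint value (from x to +y about the hinge). Squeezed sideways, along y
- tongs_hinge (a point): Hinge of the tongs, at mid height (15 mm); its axis is vertical. A spring opens the tongs: 5 N at the grips begins to squeeze them, 7 N closes them to a lemon's width; a grip of 40 N at the grips' middle presses a lemon with about 15 N
- tongs_grips (a point): Middle between the two red grips, at mid height, 105 mm ahead of the hinge. The grips are 86 mm long and 24 mm high. Over their outsides they measure 56 mm here while the tongs stand open, and 40 mm, parallel to one another, when the heads hold a lemon
- tongs_heads (a point): Middle between the two red heads, at mid height, 120 mm ahead of the grips' middle, while the tongs stand open. Each head is 52 mm long, 30 mm high, slightly hollow inside; 86 mm clear between them when open. They take a lemon across its thickness, its length along the tongs
- tongs_arm (a joint): Angle by which the tongs are squeezed: 0 = open as the spring leaves them, about 0.15 = closed on a lemon, 0.32 = heads together
- lemon_1_mid (a point): Middle of a yellow lemon, 77 mm long (point's x), 51 mm thick, in a groove of the rack, its length roughly along the bars, its middle about 46 mm above the worktop. Looks the same as the other: one weighs about 120 g, one about 40 g; which is which, and which lies left, has to be felt
- lemon_2_mid (a point): Middle of the other yellow lemon; same size and look, see lemon_1
- lemon_1: The lemon of point lemon_1_mid; origin on its underside, 26 mm below its middle
- lemon_2: The lemon of point lemon_2_mid; origin on its underside, 26 mm below its middle
- rack: Fixed steel wire rack, 126 mm deep (x) by 230 mm wide (y), top 20 mm above the worktop. Origin on the worktop under its centre. Its bars run along x, 25 mm apart; the lemons lie in the grooves at y = +62 and -62 mm, up to 12 mm off centre in x
- mug: Small blue mug, 58 x 82 x 49 mm, at the right, in front of the teapot; bystander
- ramekin: White ramekin, 73 mm across, 41 mm high, in front of the mug; bystander
- garlic: Bulb of garlic, 60 mm, at the left near the robot; bystander
There are look-alikes about, which are no part of the job. What is shaped like the lemon_1 but brown is not meant.

How it is judged (in metres and radians):
At the end, for the whole second after the job is handed in: The heavier lemon is held still by the tongs, which the fingers hold, its middle over 100 mm above the worktop; neither it nor the tongs touch the rack. The light lemon (under 0.75 N) rests on the rack, its middle within 115 mm of the rack centre, clear of the tongs (((height (world z) of lemon_1_mid above 0.1 m and contact force between tongs and lemon_1 above 1 N and contact force between the fingers and tongs above 2 N and linear speed of each of lemon_1, lemon_2 below 0.03 m/s and contact force between each of rack, the fingers, the arm, lemon_2 and lemon_1 below 0.05 N and contact force between rack and tongs below 0.05 N and horizontal distance between lemon_2_mid and rack below 0.115 m and height (world z) of lemon_2_mid between 0.036 and 0.056 m and contact force between rack and lemon_2 between 0.2 and 0.75 N and contact force between tongs and lemon_2 below 0.05 N) or (height (world z) of lemon_2_mid above 0.1 m and contact force between tongs and lemon_2 above 1 N and contact force between the fingers and tongs above 2 N and linear speed of each of lemon_2, lemon_1 below 0.03 m/s and contact force between each of rack, the fingers, the arm, lemon_1 and lemon_2 below 0.05 N and contact force between rack and tongs below 0.05 N and horizontal distance between lemon_1_mid and rack below 0.115 m and height (world z) of lemon_1_mid between 0.036 and 0.056 m and contact force between rack and lemon_1 between 0.2 and 0.75 N and contact force between tongs and lemon_1 below 0.05 N))); the arm keeps its last pose, push and grip.
It fails at once if the gripper or arm touches a lemon (contact force between any of the fingers, the arm and lemon_1 above 0.3 N or contact force between any of the fingers, the arm and lemon_2 above 0.3 N).
It fails at once if a lemon falls off the rack onto the worktop (height (world z) of any of lemon_1_mid, lemon_2_mid below 0.034 m).
It fails at once if a lemon is dropped or thrown (faster than 0.7 m/s, out of the tongs) ((linear speed of lemon_1 above 0.7 m/s and contact force between tongs and lemon_1 below 0.01 N) or (linear speed of lemon_2 above 0.7 m/s and contact force between tongs and lemon_2 below 0.01 N)).
It fails at once if the mug, the ramekin or the garlic is pushed more than 25 mm (distance of any of mug, ramekin, garlic from where it was at the start of the episode above 0.025 m).
It also fails if it takes over 54 s, if anything falls off the work surface, if the arm or the gripper's body presses on something with over 40 N, if the wrist force passes 120 N, or if a joint passes its speed limit or range.

### The arm

A 6-joint arm with a two-finger parallel gripper is mounted at the origin on the work surface; the furniture and walls round the work are solid. World frame = base frame: x ahead of the robot, y to its left, z up, the work surface at z = 0. Lengths are in m, angles in degrees, forces in N, time in s.
With the tool pointing down it reaches from about 0.325 to 0.9 m from the base axis. Payload 6.1 kg.
Tool frame: the origin (TCP) lies midway between the tips of the shut fingers; the grasp point (between the pads) lies manip.grasp_offset behind it (manip.grasp_offset is the distance from the TCP to the grasp point, in m); z points along the fingers, y is the direction in which the jaws open and shut (so a half turn about z gives the same grasp; the last joint's range is limited). The gripper opens to 85 mm and grips with 20 to 120 N. Pads are 22 mm wide; open, the fingers measure 114 mm over their backs; the gripper's body (76 mm by 85 mm) begins 54 mm behind the grasp point. The pads swing forward as they close: fully open they stand 13 mm farther back than shut.
Start: joints at [-78.272, 12.628, 87.462, -0, 79.91, -7.225], TCP at [0.203, -0.591, 0.231] pointing down, gripper open.
Joint ranges: [-170.65, 170.65], [-52.31, 119.04], [5.05, 147.46], [-71.25, 251.25], [11.57, 151.72], [-153.62, 153.62]. Speed limits (degrees/s): [147.25, 147.25, 172.46, 180, 180, 180].

### API

Orientations are given as [roll, pitch, yaw] about the fixed x, y, z axes, in that order (R = Rz(yaw) Ry(pitch) Rx(roll)).
In Python, from plant import manip, viewer gives the robot as it stands.
- The arm moves only by the tool play_rows, never from a script. Its argument "motion" is a list of rows, each an object of numbers: "tx", "ty", "tz": the shift along the tool's x, y, z in m; "ax", "ay", "az": the turn, a rotation vector about the tool's x, y, z in degrees; "fingers": the closure, from -1 (fully open) to 1 (shut), so that 0 is half open. A call has exactly 8 rows; each row is the pose to reach, as a shift and turn from the pose measured when the call began, along the tool's axes at that moment; what a row does not reach only later rows make up. A row lasts 1/10 s, in which the tool goes at most 50 mm and 8.59 degrees, less where a joint would pass 70% of its speed; a pose out of reach is approached as far as the arm can. A call with a gripper value outside its range is refused whole. The fingers move at their own pace and stop on an object; "newtons" is the grip in N (left out, the last holds). Time passes only in rows, so rows that repeat a pose let the fingers close, or fill a call up. It gives the time, the measured TCP pose, the force and the opening at its end, in the units of the state.
- manip.observe(): the state, without advancing time (a new reading comes with each control period).
- viewer.capture(name): name is "scene" or "top" or "wrist"; returns the picture (480x640x3 uint8, red, green, blue); there is no depth.
- viewer.get_calibration(name): a dict with "fovy" (degrees; the focal length in pixels is half the picture's height over the tangent of half this angle, whatever the lens; pixels are square), "cx", "cy" (the principal point, pixels), "eye" and "rotation" of the camera in the world. Camera axes: x right, y up, looking along -z (the intrinsics and any distortion apply to the point x, -y, -z); pixel columns grow to the right and rows downward; lengths in m; the calibration is good to about 2 mm. A picture is of the moment at which its call begins: read the wrist's pose just before it. get_calibration takes no time and is no camera call; for the wrist camera it gives the pose at the moment of the call.
- manip.close_job(): hands the job in, once; it reports no verdict.
Trained networks look in the newest picture that a camera, given by its name, has taken for a name from the list of things; names that differ only in an ending like _2 or _b are one class to them, and where a whole thing is asked for, a point or a joint stands for the part that bears it (a point fixed in the world has none). Each returns a list of dicts, best first, with "conf" (0 to 1); they miss things now and then, are a little off and sometimes report something else, mostly with a low value. They report only what shows in the picture. A call takes as long as a camera call. They do not tell look-alikes from the thing itself.
- viewer.cut_out(camera, label): "mask" (480x640 bool, what is visible of it) and "point" ([column, row] in pixels, amid what is visible of it).
The state is a dict: "time_s": time; "joint_positions": joint angles; "qd": joint speeds; "effort": joint torques, N m; "tcp_pos": TCP position; "tcp_rot": TCP orientation; "force": force on the tool from outside, world axes, zero at the start; "ft_torque": the same for the moment, N m; "grip_width": opening from 0.0 (shut) to 1.0 (fully open).
Only numpy, scipy, OpenCV 4.12 (cv2) and the standard library are available. Lean on these libraries where they do the work, as an engineer would, in place of code of your own. Each camera call takes 0.05 s, during which the arm holds its last target. There are 200 camera calls.

## Working session

There is one attempt and no reset: what is moved stays moved. The work goes in short steps, Python scripts to look and compute and a tool call to move; the robot and the scene stay as the last step left them, time stands still between calls to the robot, and variables do not carry over. Pictures are saved under pics/ and viewed, about 8 in all and at most 12, crops included, and the job is handed in when it is done.

Besides the shell and the picture viewer there is one more tool, called after "Call:" by a JSON object that holds its "method" and its "body", one argument or row to a line. play_rows: Moves the arm, as the interface text tells. Its arguments: {"type":"object","properties":{"motion":{"type":"array"},"newtons":{"type":"number"}},"required":["motion"]}

```bash
mkdir -p pics; ls
cat > h.py <<'E'
import numpy as np, cv2
from plant import manip, viewer
from scipy.spatial.transform import Rotation as R
def ray(c,uv):
    k=viewer.get_calibration(c); f=240/np.tan(np.radians(k['fovy'])/2)
    d=np.array([(uv[0]-k['cx'])/f,-(uv[1]-k['cy'])/f,-1.]); return np.array(k['eye']),np.array(k['rotation']).reshape(3,3)@d
def at(c,uv,z):
    e,d=ray(c,uv); return e+d*(z-e[2])/d[2]
def pix(c,p):
    k=viewer.get_calibration(c); f=240/np.tan(np.radians(k['fovy'])/2)
    q=np.array(k['rotation']).reshape(3,3).T@(np.array(p)-np.array(k['eye'])); return np.array([k['cx']-f*q[0]/q[2],k['cy']+f*q[1]/q[2]])
def snap(c,n):
    im=viewer.capture(c); cv2.imwrite(f'pics/{n}.png',im[:,:,::-1]); return im
E
python3 - <<'E'
from h import *
print(manip.observe(), manip.grasp_offset)
for c in('top','scene'):
    print(viewer.get_calibration(c)); snap(c,c+'0')
    for l,z in(('tongs',.015),('tongs_hinge',.015),('tongs_grips',.015),('tongs_heads',.015),('lemon_1',.046),('rack',.02),('mug',.025),('ramekin',.02),('garlic',.03)):
        for r in viewer.cut_out(c,l): print(c,l,round(r['conf'],2),np.round(r['point']),r['mask'].sum(),np.round(at(c,r['point'],z),3))
a=cv2.imread('pics/top0.png');b=cv2.imread('pics/scene0.png')
E
```

```text
pics
{'time_s': 0.0, 'joint_positions': array([-7.82723088e+01,  1.26751303e+01,  8.75256103e+01,  1.70988694e-03,
        7.99107211e+01, -7.22574904e+00]), 'qd': array([-0.05195074,  0.0380271 , -0.03805027, -0.00159872, -0.02083963,
        0.02867277]), 'effort': array([-9.87383828e-04, -4.96896780e+01, -3.89393485e+01, -4.21513905e-04,
        1.12824599e-02, -6.49711367e-06]), 'tcp_pos': array([ 0.20287399, -0.5905186 ,  0.23020188]), 'tcp_rot': array([-1.79889635e+02, -1.56890356e-02,  1.89531239e+01]), 'force': array([-0.44410591, -0.16743352,  0.38753713]), 'ft_torque': array([-0.00538753,  0.032134  ,  0.04474794]), 'grip_width': 1.0036763024978395} 0.0187
{'fovy': 55.79274567965851, 'cx': 320.2992665437912, 'cy': 240.13573592552788, 'eye': array([0.28826408, 0.09029146, 1.02143241]), 'rotation': array([  7.57726775,   0.38045449, -89.72676058])}Traceback (most recent call last):
  File "<stdin>", line 6, in <module>
  File "h.py", line 8, in at
    e,d=ray(c,uv); return e+d*(z-e[2])/d[2]
        ~~~^^^^^^
  File "h.py", line 6, in ray
    d=np.array([(uv[0]-k['cx'])/f,-(uv[1]-k['cy'])/f,-1.]); return np.array(k['eye']),np.array(k['rotation']).reshape(3,3)@d
                                                                                      ~~~~~~~~~~~~~~~~~~~~~~~~~~~~~~~^^^^^
ValueError: cannot reshape array of size 3 into shape (3,3)
```

Rotation is given as rpy degrees.

```bash
sed -i "s/np.array(k\['rotation'\]).reshape(3,3)/R.from_euler('xyz',k['rotation'],degrees=True).as_matrix()/" h.py
python3 - <<'E'
from h import *
for c in('top','scene'):
    snap(c,c+'0')
    for l,z in(('tongs',.015),('tongs_hinge',.015),('tongs_grips',.015),('tongs_heads',.015),('lemon_1_mid',.046),('rack',.02),('mug',.025),('ramekin',.02),('garlic',.03)):
        for r in viewer.cut_out(c,l): print(c,l,round(r['conf'],2),np.round(r['point']),r['mask'].sum(),np.round(at(c,r['point'],z),3))
E
```

```text
top tongs 0.77 [253. 226.] 701 [0.454 0.25  0.015]
top tongs_hinge 0.72 [232. 232.] 295 [0.439 0.297 0.015]
top tongs_grips 0.79 [248. 221.] 762 [0.464 0.26  0.015]
top tongs_heads 0.8 [238. 238.] 525 [0.426 0.283 0.015]
top lemon_1_mid 0.92 [168. 165.] 583 [0.584 0.438 0.046]
top lemon_1_mid 0.74 [253. 225.] 301 [0.451 0.244 0.046]
top lemon_1_mid 0.65 [321. 173.] 587 [0.567 0.097 0.046]
top rack 0.96 [351. 177.] 1035 [0.566 0.029 0.02 ]
top rack 0.31 [484. 308.] 1066 [ 0.275 -0.259  0.02 ]
top mug 0.81 [484. 245.] 665 [ 0.411 -0.263  0.025]
top garlic 0.76 [211. 298.] 507 [0.292 0.335 0.03 ]
scene tongs 0.6 [267. 295.] 1782 [0.429 0.271 0.015]
scene tongs_hinge 0.85 [265. 293.] 1793 [0.437 0.27  0.015]
scene tongs_hinge 0.63 [288. 328.] 504 [0.292 0.324 0.015]
scene tongs_grips 0.87 [271. 294.] 1545 [0.426 0.263 0.015]
scene tongs_heads 0.93 [266. 296.] 1661 [0.424 0.278 0.015]
scene tongs_heads 0.46 [419. 223.] 406 [ 0.428 -0.289  0.015]
scene lemon_1_mid 0.9 [287. 242.] 382 [0.56  0.097 0.046]
scene lemon_1_mid 0.64 [168. 294.] 425 [0.55  0.458 0.046]
scene rack 0.7 [305. 253.] 552 [0.514 0.076 0.02 ]
scene mug 0.6 [417. 221.] 434 [ 0.426 -0.277  0.025]
scene mug 0.3 [316. 227.] 334 [ 0.603 -0.048  0.025]
scene mug 0.29 [286. 240.] 384 [0.603 0.066 0.025]
scene ramekin 0.89 [453. 241.] 508 [ 0.281 -0.251  0.02 ]
scene garlic 0.59 [287. 326.] 518 [0.281 0.335 0.03 ]
```

View pics/top0.png

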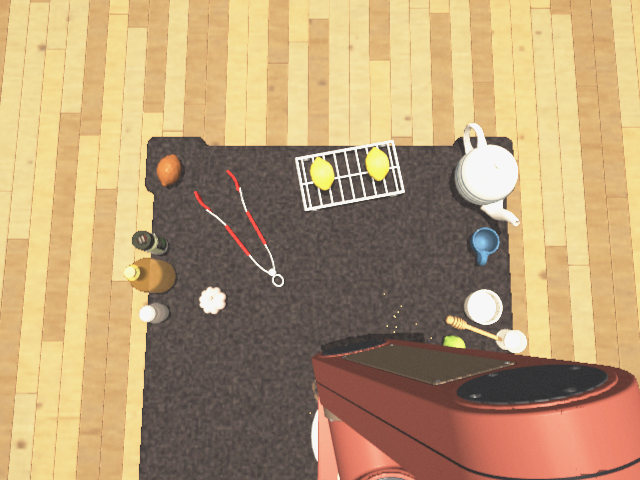

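View pics/scene0.png

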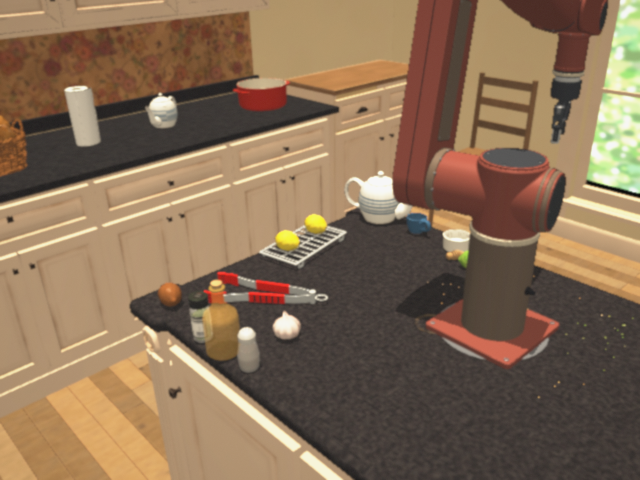

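Top view: the hinge is at about (275,275) and the heads at (232,180) and (201,200). The yellow lemons are at (322,173) and (377,163) on the rack. The brown thing at (169,170) is a look-alike, off the rack.

Run:
```python
from h import *
P={k:at('top',uv,z)[:2] for k,uv,z in [('hinge',(275,275),.015),('hd1',(232,181),.015),('hd2',(201,201),.015),('l1',(322,173),.046),('l2',(377,163),.046),
 ('r1',(297,157),.02),('r2',(393,143),.02),('r3',(403,193),.02),('r4',(305,208),.02)]}
for k,v in P.items(): print(k,v.round(3))
m=(P['hd1']+P['hd2'])/2; d=m-P['hinge']; print(np.linalg.norm(d),np.degrees(np.arctan2(d[1],d[0])))
d/=np.linalg.norm(d); g=P['hinge']+.105*d; print('grips',g)
for a,b in(('r4','r1'),('r3','r2')): e=P[b]-P[a]; print(np.linalg.norm(e),np.degrees(np.arctan2(e[1],e[0])))
o=manip.observe(); Rt=R.from_euler('xyz',o['tcp_rot'],degrees=True)
back=.0; print('tool shift', Rt.inv().apply(np.r_[g,.22]-o['tcp_pos']))
im=cv2.imread('pics/top0.png')[130:310,150:420]; cv2.imwrite('pics/crop.png',cv2.resize(im,None,fx=2.9,fy=2.9,interpolation=2))
```

```text
hinge [0.344 0.198]
hd1 [0.557 0.3  ]
hd2 [0.511 0.369]
l1 [0.568 0.094]
l2 [ 0.591 -0.028]
r1 [0.613 0.152]
r2 [ 0.647 -0.068]
r3 [ 0.529 -0.089]
r4 [0.494 0.132]
0.2342872462411467 35.65369525487593
grips [0.42901907 0.25893629]
0.12018751534982446 9.278699284071804
0.11893331461389983 9.988192354936263
tool shift [ 0.48985718 -0.73055582  0.01130472]
```

View pics/crop.png

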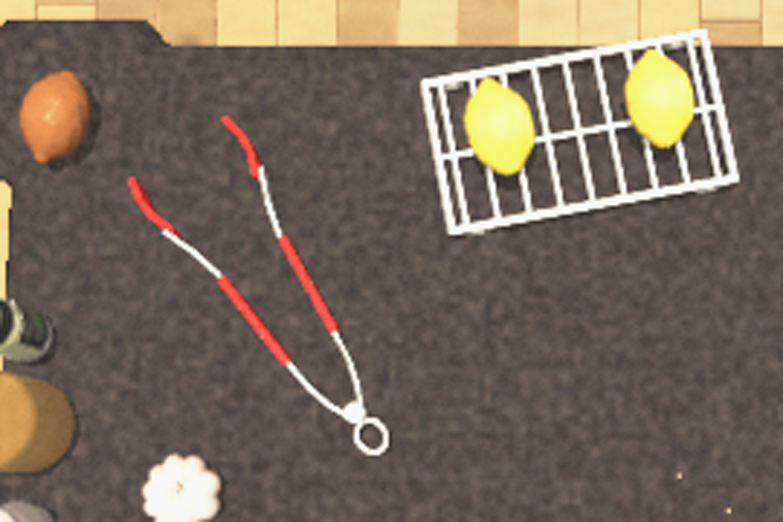

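Crop: the tongs have their hinge at the lower right. The brown fruit is off the rack, and both yellow lemons are on it. I'll move above the grips.

Call:
{"method": "play_rows", "body": {
  "motion": [
    {"tx": 0.025,"ty": -0.037,"tz": 0.0,"az": -1,"fingers": -1},
    {"tx": 0.05,"ty": -0.074,"az": -2,"fingers": -1},
    {"tx": 0.075,"ty": -0.111,"az": -3,"fingers": -1},
    {"tx": 0.1,"ty": -0.148,"az": -4,"fingers": -1},
    {"tx": 0.125,"ty": -0.185,"az": -5,"fingers": -1},
    {"tx": 0.15,"ty": -0.222,"az": -6,"fingers": -1},
    {"tx": 0.175,"ty": -0.259,"az": -7,"fingers": -1},
    {"tx": 0.2,"ty": -0.296,"az": -8,"fingers": -1}
  ]
}}

```text
schema error: expected keys tx, ty, tz, ax, ay, az, fingers
```

```bash
cat >> h.py <<'E'
def shift(p,yaw=None):
    o=manip.observe(); Rt=R.from_euler('xyz',o['tcp_rot'],degrees=True)
    print('tcp',o['tcp_pos'].round(4),o['tcp_rot'].round(2),'F',o['force'].round(2),'w',round(o['grip_width'],3),'t',o['time_s'])
    print('shift',Rt.inv().apply(np.array(p)-o['tcp_pos']).round(4))
    if yaw is not None: print('rotvec',np.degrees((Rt.inv()*R.from_euler('xyz',[180,0,yaw],degrees=True)).as_rotvec()).round(2))
E
python3 -c "
from h import *
shift([.429,.259,.22],35.7)"
```

```text
tcp [ 0.203  -0.5911  0.2313] [-180.      0.     18.95] F [0.32 0.81 0.44] w 1.003 t 1.1
shift [ 0.4899 -0.7306  0.0113]
rotvec [ -0.     0.   -16.75]
```

Call:
{"method": "play_rows", "body": {
  "motion": [
    {"tx": 0.025,"ty": -0.037,"tz": 0,"ax": 0,"ay": 0,"az": -1,"fingers": -1},
    {"tx": 0.05,"ty": -0.074,"tz": 0,"ax": 0,"ay": 0,"az": -2,"fingers": -1},
    {"tx": 0.075,"ty": -0.111,"tz": 0,"ax": 0,"ay": 0,"az": -3,"fingers": -1},
    {"tx": 0.1,"ty": -0.148,"tz": 0,"ax": 0,"ay": 0,"az": -4,"fingers": -1},
    {"tx": 0.125,"ty": -0.185,"tz": 0,"ax": 0,"ay": 0,"az": -5,"fingers": -1},
    {"tx": 0.15,"ty": -0.222,"tz": 0,"ax": 0,"ay": 0,"az": -6,"fingers": -1},
    {"tx": 0.175,"ty": -0.259,"tz": 0,"ax": 0,"ay": 0,"az": -7,"fingers": -1},
    {"tx": 0.2,"ty": -0.296,"tz": 0,"ax": 0,"ay": 0,"az": -8,"fingers": -1}
  ]
}}

```text
time_s: 1.9
tcp_pos: [0.2961, -0.2446, 0.2315]
tcp_rot: [180.0, -0.0, 27.0]
force: [0.9, 0.7, -0.1]
grip_width: 1.003
```

```bash
python3 -c "
from h import *
shift([.429,.259,.22],35.7)"
```

```text
tcp [ 0.2961 -0.2446  0.2315] [ 1.7995e+02 -2.0000e-02  2.6960e+01] F [ 0.86  0.75 -0.07] w 1.003 t 1.9
shift [ 0.3467 -0.3887  0.0113]
rotvec [ 0.05 -0.02 -8.74]
```

Call:
{"method": "play_rows", "body": {
  "motion": [
    {"tx": 0.035,"ty": -0.035,"tz": 0,"ax": 0,"ay": 0,"az": -1,"fingers": -1},
    {"tx": 0.065,"ty": -0.07,"tz": 0,"ax": 0,"ay": 0,"az": -2,"fingers": -1},
    {"tx": 0.1,"ty": -0.11,"tz": 0,"ax": 0,"ay": 0,"az": -3,"fingers": -1},
    {"tx": 0.13,"ty": -0.145,"tz": 0,"ax": 0,"ay": 0,"az": -4,"fingers": -1},
    {"tx": 0.165,"ty": -0.18,"tz": 0,"ax": 0,"ay": 0,"az": -5,"fingers": -1},
    {"tx": 0.195,"ty": -0.215,"tz": 0,"ax": 0,"ay": 0,"az": -6,"fingers": -1},
    {"tx": 0.225,"ty": -0.25,"tz": 0,"ax": 0,"ay": 0,"az": -7,"fingers": -1},
    {"tx": 0.26,"ty": -0.29,"tz": 0,"ax": 0,"ay": 0,"az": -8.7,"fingers": -1}
  ]
}}

```text
time_s: 2.7
tcp_pos: [0.3958, 0.1307, 0.2318]
tcp_rot: [179.9, -0.1, 35.7]
force: [0.7, -1.1, 0.5]
grip_width: 1.003
```

```bash
python3 -c "
from h import *
shift([.429,.259,.22],35.7)"
```

```text
tcp [0.3958 0.1307 0.2318] [ 1.7988e+02 -9.0000e-02  3.5720e+01] F [ 0.74 -1.14  0.45] w 1.003 t 2.7
shift [ 0.1018 -0.0848  0.0118]
rotvec [ 0.12 -0.09  0.02]
```

Call:
{"method": "play_rows", "body": {
  "motion": [
    {"tx": 0.025,"ty": -0.02,"tz": 0,"ax": 0,"ay": 0,"az": 0,"fingers": -1},
    {"tx": 0.05,"ty": -0.04,"tz": 0,"ax": 0,"ay": 0,"az": 0,"fingers": -1},
    {"tx": 0.075,"ty": -0.06,"tz": 0.005,"ax": 0,"ay": 0,"az": 0,"fingers": -1},
    {"tx": 0.102,"ty": -0.085,"tz": 0.012,"ax": 0,"ay": 0,"az": 0,"fingers": -1},
    {"tx": 0.102,"ty": -0.085,"tz": 0.012,"ax": 0,"ay": 0,"az": 0,"fingers": -1},
    {"tx": 0.102,"ty": -0.085,"tz": 0.012,"ax": 0,"ay": 0,"az": 0,"fingers": -1},
    {"tx": 0.102,"ty": -0.085,"tz": 0.012,"ax": 0,"ay": 0,"az": 0,"fingers": -1},
    {"tx": 0.102,"ty": -0.085,"tz": 0.012,"ax": 0,"ay": 0,"az": 0,"fingers": -1}
  ]
}}

```text
time_s: 3.5
tcp_pos: [0.4292, 0.2584, 0.2203]
tcp_rot: [179.9, -0.1, 35.7]
force: [0.6, 0.4, 0.0]
grip_width: 0.997
```

Run:
```python
from h import *
shift([.429,.259,.22],35.7)
im=snap('wrist','w1'); print(viewer.get_calibration('wrist'))
hsv=cv2.cvtColor(im,cv2.COLOR_RGB2HSV); m=(((hsv[...,0]<6)|(hsv[...,0]>174))&(hsv[...,1]>150)&(hsv[...,2]>80)).astype('uint8')
n,l,s,c=cv2.connectedComponentsWithStats(m)
for i in range(1,n):
    if s[i,4]>150:
        ys,xs=np.nonzero(l==i); w=np.array([at('wrist',(a,b),.03)[:2] for a,b in zip(xs,ys)]); mu=w.mean(0); d=np.linalg.svd(w-mu,full_matrices=False)[2][0]
        print(s[i],mu.round(4),np.degrees(np.arctan2(d[1],d[0])).round(1), np.ptp((w-mu)@d).round(3))
```

```text
tcp [0.4292 0.2584 0.2203] [ 1.7986e+02 -1.3000e-01  3.5650e+01] F [0.58 0.35 0.01] w 0.997 t 3.5
shift [ 0.0001 -0.0006  0.0003]
rotvec [ 0.14 -0.13 -0.05]
{'fovy': 64.94893162238452, 'cx': 321.55258917025174, 'cy': 233.09322362570154, 'eye': array([0.4876923 , 0.30156659, 0.36374671]), 'rotation': array([-16.4314978 ,  -0.15251667, -54.37191653])}
[264  16  17  75 474] [0.509  0.3658] -140.6 0.055
[364  18  20  74 496] [0.5561 0.2964] -150.1 0.055
[286 149  15  93 632] [0.4201 0.2826] -141.6 0.084
[339 150  18  93 624] [0.447  0.2436] -149.4 0.084
```

View pics/w1.png

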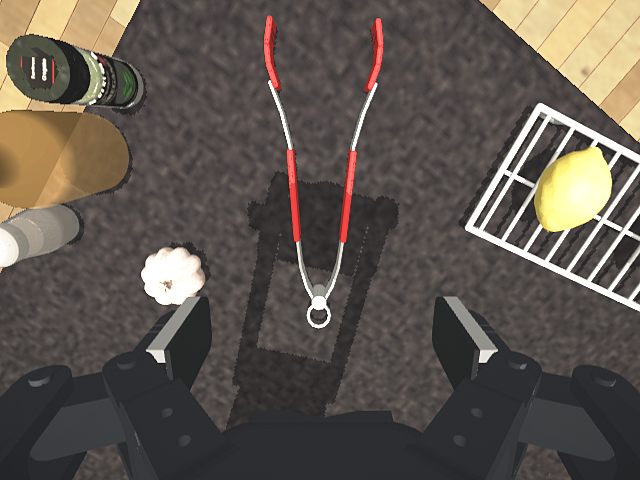

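Wrist view: the two grips are at about (292,195) and (348,195), the heads at (271,50) and (377,50), and the hinge at (319,300). The measured grips middle is (0.434, 0.263) with yaw 34.5°.

```bash
python3 -c "
from h import *
shift([.4336,.2631,.0],34.5)"
```

```text
tcp [0.4293 0.2585 0.2203] [ 1.7986e+02 -1.3000e-01  3.5640e+01] F [ 0.23 -0.33 -0.61] w 0.998 t 3.55
shift [ 0.0057 -0.0018  0.2203]
rotvec [ 0.13 -0.13  1.14]
```

Call:
{"method": "play_rows", "body": {
  "motion": [
    {"tx": 0.006,"ty": -0.001,"tz": 0.04,"ax": 0.13,"ay": -0.13,"az": 1.1,"fingers": -1},
    {"tx": 0.006,"ty": -0.001,"tz": 0.08,"ax": 0.13,"ay": -0.13,"az": 1.1,"fingers": -1},
    {"tx": 0.006,"ty": -0.001,"tz": 0.12,"ax": 0.13,"ay": -0.13,"az": 1.1,"fingers": -1},
    {"tx": 0.006,"ty": -0.001,"tz": 0.155,"ax": 0.13,"ay": -0.13,"az": 1.1,"fingers": -1},
    {"tx": 0.006,"ty": -0.001,"tz": 0.185,"ax": 0.13,"ay": -0.13,"az": 1.1,"fingers": -1},
    {"tx": 0.006,"ty": -0.001,"tz": 0.205,"ax": 0.13,"ay": -0.13,"az": 1.1,"fingers": -1},
    {"tx": 0.006,"ty": -0.002,"tz": 0.215,"ax": 0.13,"ay": -0.13,"az": 1.1,"fingers": -1},
    {"tx": 0.006,"ty": -0.002,"tz": 0.22,"ax": 0.13,"ay": -0.13,"az": 1.1,"fingers": -1}
  ],
  "newtons": 20
}}

```text
time_s: 4.35
tcp_pos: [0.4336, 0.263, -0.0001]
tcp_rot: [-180.0, 0.0, 34.5]
force: [0.8, -1.0, -0.2]
grip_width: 0.998
```

Call:
{"method": "play_rows", "body": {
  "motion": [
    {"tx": 0,"ty": 0,"tz": 0,"ax": 0,"ay": 0,"az": 0,"fingers": -0.3},
    {"tx": 0,"ty": 0,"tz": 0,"ax": 0,"ay": 0,"az": 0,"fingers": -0.3},
    {"tx": 0,"ty": 0,"tz": 0,"ax": 0,"ay": 0,"az": 0,"fingers": -0.3},
    {"tx": 0,"ty": 0,"tz": 0,"ax": 0,"ay": 0,"az": 0,"fingers": -0.3},
    {"tx": 0,"ty": 0,"tz": 0,"ax": 0,"ay": 0,"az": 0,"fingers": -0.3},
    {"tx": 0,"ty": 0,"tz": 0,"ax": 0,"ay": 0,"az": 0,"fingers": -0.25},
    {"tx": 0,"ty": 0,"tz": 0,"ax": 0,"ay": 0,"az": 0,"fingers": -0.25},
    {"tx": 0,"ty": 0,"tz": 0,"ax": 0,"ay": 0,"az": 0,"fingers": -0.25}
  ],
  "newtons": 20
}}

```text
time_s: 5.15
tcp_pos: [0.4351, 0.2637, 0.0018]
tcp_rot: [180.0, -0.2, 34.5]
force: [-1.5, -1.1, 9.6]
grip_width: 0.629
```

Call:
{"method": "play_rows", "body": {
  "motion": [
    {"tx": 0,"ty": 0,"tz": 0,"ax": 0,"ay": 0,"az": 0,"fingers": -0.45},
    {"tx": 0,"ty": 0,"tz": 0,"ax": 0,"ay": 0,"az": 0,"fingers": -0.45},
    {"tx": -0.0015,"ty": 0,"tz": -0.003,"ax": 0,"ay": 0,"az": 0,"fingers": -0.45},
    {"tx": -0.0015,"ty": 0,"tz": -0.003,"ax": 0,"ay": 0,"az": 0,"fingers": -0.45},
    {"tx": -0.0015,"ty": 0,"tz": -0.003,"ax": 0,"ay": 0,"az": 0,"fingers": -0.25},
    {"tx": -0.0015,"ty": 0,"tz": -0.003,"ax": 0,"ay": 0,"az": 0,"fingers": -0.25},
    {"tx": -0.0015,"ty": 0,"tz": -0.003,"ax": 0,"ay": 0,"az": 0,"fingers": -0.25},
    {"tx": -0.0015,"ty": 0,"tz": -0.003,"ax": 0,"ay": 0,"az": 0,"fingers": -0.25}
  ],
  "newtons": 20
}}

```text
time_s: 5.95
tcp_pos: [0.4342, 0.2631, 0.0054]
tcp_rot: [180.0, -0.2, 34.5]
force: [-1.3, -0.4, 4.9]
grip_width: 0.628
```

Run:
```python
from h import *
shift([.4336,.2631,.0],34.5)
im=snap('wrist','w2')
hsv=cv2.cvtColor(im,cv2.COLOR_RGB2HSV); m=(((hsv[...,0]<6)|(hsv[...,0]>174))&(hsv[...,1]>150)&(hsv[...,2]>80)).astype('uint8')
n,l,s,c=cv2.connectedComponentsWithStats(m)
for i in range(1,n):
    if s[i,4]>150: print(s[i],at('wrist',c[i],.03).round(4))
```

```text
tcp [0.4342 0.2631 0.0054] [179.96  -0.19  34.54] F [-1.26 -0.38  4.93] w 0.628 t 5.95
shift [-0.0006 -0.0003  0.0054]
rotvec [ 0.04 -0.19  0.04]
[ 186    0   38   60 1147] [0.4955 0.3462 0.03  ]
[ 416    0   35   58 1088] [0.5323 0.2932 0.03  ]
[ 363  199   30  212 2350] [0.4544 0.2546 0.03  ]
[ 247  200   36  211 2528] [0.4322 0.2858 0.03  ]
```

View pics/w2.png

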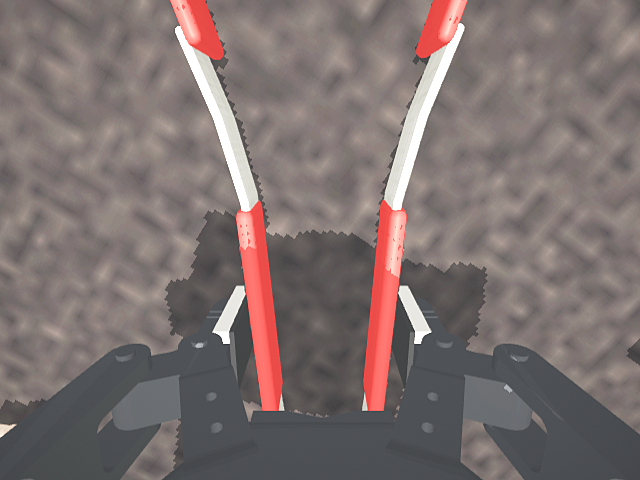

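The grasp is centred but the pads sit high on the grips, so I'll re-grip about 6 mm lower.

Call:
{"method": "play_rows", "body": {
  "motion": [
    {"tx": 0,"ty": 0,"tz": 0,"ax": 0,"ay": 0,"az": 0,"fingers": -0.45},
    {"tx": 0,"ty": 0,"tz": 0,"ax": 0,"ay": 0,"az": 0,"fingers": -0.45},
    {"tx": 0,"ty": 0,"tz": 0.006,"ax": 0,"ay": 0,"az": 0,"fingers": -0.45},
    {"tx": 0,"ty": 0,"tz": 0.006,"ax": 0,"ay": 0,"az": 0,"fingers": -0.45},
    {"tx": 0,"ty": 0,"tz": 0.006,"ax": 0,"ay": 0,"az": 0,"fingers": -0.25},
    {"tx": 0,"ty": 0,"tz": 0.006,"ax": 0,"ay": 0,"az": 0,"fingers": -0.22},
    {"tx": 0,"ty": 0,"tz": 0.006,"ax": 0,"ay": 0,"az": 0,"fingers": -0.22},
    {"tx": 0,"ty": 0,"tz": 0.006,"ax": 0,"ay": 0,"az": 0,"fingers": -0.22}
  ],
  "newtons": 20
}}

```text
time_s: 6.8
tcp_pos: [0.4343, 0.2633, -0.0006]
tcp_rot: [180.0, -0.2, 34.5]
force: [-0.2, 0.4, 0.4]
grip_width: 0.614
```

Call:
{"method": "play_rows", "body": {
  "motion": [
    {"tx": 0,"ty": 0,"tz": -0.005,"ax": 0,"ay": 0,"az": 0,"fingers": -0.22},
    {"tx": 0,"ty": 0,"tz": -0.015,"ax": 0,"ay": 0,"az": 0,"fingers": -0.22},
    {"tx": 0,"ty": 0,"tz": -0.03,"ax": 0,"ay": 0,"az": 0,"fingers": -0.22},
    {"tx": 0,"ty": 0,"tz": -0.05,"ax": 0,"ay": 0,"az": 0,"fingers": -0.22},
    {"tx": 0,"ty": 0,"tz": -0.075,"ax": 0,"ay": 0,"az": 0,"fingers": -0.22},
    {"tx": 0,"ty": 0,"tz": -0.1,"ax": 0,"ay": 0,"az": 0,"fingers": -0.22},
    {"tx": 0,"ty": 0,"tz": -0.11,"ax": 0,"ay": 0,"az": 0,"fingers": -0.22},
    {"tx": 0,"ty": 0,"tz": -0.115,"ax": 0,"ay": 0,"az": 0,"fingers": -0.22}
  ],
  "newtons": 20
}}

```text
time_s: 7.6
tcp_pos: [0.4347, 0.2634, 0.116]
tcp_rot: [179.9, -0.4, 34.5]
force: [-0.8, -0.1, -1.0]
grip_width: 0.611
```

```bash
cat >> h.py <<'E'
def reds(c,z):
    im=viewer.capture(c); hsv=cv2.cvtColor(im,cv2.COLOR_RGB2HSV); m=(((hsv[...,0]<6)|(hsv[...,0]>174))&(hsv[...,1]>150)&(hsv[...,2]>80)).astype('uint8')
    n,l,s,k=cv2.connectedComponentsWithStats(m)
    for i in range(1,n):
        if 20<s[i,4]<4000: print(s[i],at(c,k[i],z).round(4))
    return im
E
python3 - <<'E'
from h import *
shift([.4336,.2631,.115],34.5)
cv2.imwrite('pics/w3.png',reds('wrist',.145)[:,:,::-1])
cv2.imwrite('pics/s3.png',reds('scene',.13)[:,:,::-1])
a=cv2.imread('pics/s3.png')[180:360,150:420]; b=cv2.imread('pics/w3.png')
b=cv2.resize(b,(400,300)); a=cv2.resize(a,(400,267)); cv2.imwrite('pics/c3.png',np.vstack([b,a]))
E
```

```text
tcp [0.4347 0.2634 0.116 ] [179.93  -0.35  34.55] F [-0.75 -0.08 -1.04] w 0.611 t 7.6
shift [-0.001  -0.0004  0.001 ]
rotvec [ 0.07 -0.35  0.05]
[ 169    0   53   54 1472] [0.4959 0.3467 0.145 ]
[ 417    0   51   52 1386] [0.5328 0.2934 0.145 ]
[233  87   9   6  33] [ 1.8177 -0.6657  0.13  ]
[211 231  21  13 209] [0.5612 0.2956 0.13  ]
[267 239  18  20 269] [0.4219 0.2449 0.13  ]
[244 245  13  13 120] [0.4483 0.2939 0.13  ]
[199 246  21  12 199] [0.5168 0.361  0.13  ]
```

View pics/c3.png

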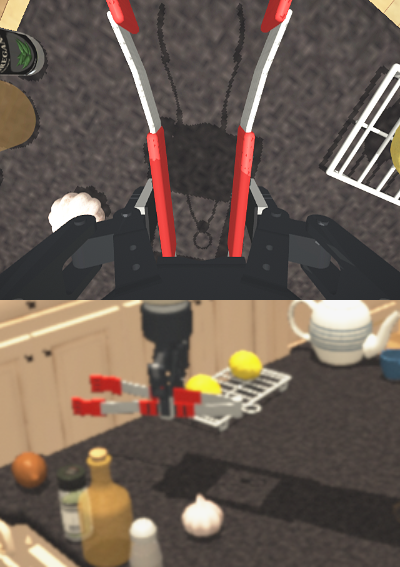

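The tongs are lifted level and held centrally. Next I'll hover behind and above the left lemon.

```bash
python3 -c "
from h import *
shift([.450,.071,.14],11)"
```

```text
tcp [0.434  0.2631 0.1146] [179.96  -0.24  34.54] F [ 0.15 -0.62 -1.97] w 0.615 t 7.7
shift [-0.0956  0.1673 -0.0256]
rotvec [-1.000e-02 -2.500e-01  2.354e+01]
```

Call:
{"method": "play_rows", "body": {
  "motion": [
    {"tx": -0.01,"ty": 0.015,"tz": -0.01,"ax": 0,"ay": 0,"az": 2,"fingers": -0.22},
    {"tx": -0.025,"ty": 0.04,"tz": -0.02,"ax": 0,"ay": 0,"az": 6,"fingers": -0.22},
    {"tx": -0.04,"ty": 0.07,"tz": -0.025,"ax": 0,"ay": 0,"az": 10,"fingers": -0.22},
    {"tx": -0.057,"ty": 0.1,"tz": -0.025,"ax": 0,"ay": 0,"az": 14,"fingers": -0.22},
    {"tx": -0.075,"ty": 0.13,"tz": -0.025,"ax": 0,"ay": 0,"az": 18,"fingers": -0.22},
    {"tx": -0.087,"ty": 0.152,"tz": -0.025,"ax": 0,"ay": -0.2,"az": 21,"fingers": -0.22},
    {"tx": -0.0955,"ty": 0.167,"tz": -0.025,"ax": 0,"ay": -0.2,"az": 23.5,"fingers": -0.22},
    {"tx": -0.0955,"ty": 0.167,"tz": -0.025,"ax": 0,"ay": -0.2,"az": 23.5,"fingers": -0.22}
  ],
  "newtons": 20
}}

```text
time_s: 8.5
tcp_pos: [0.4491, 0.0695, 0.1379]
tcp_rot: [-180.0, 0.1, 10.8]
force: [0.2, 0.3, -0.2]
grip_width: 0.609
```

Run:
```python
from h import *
shift([.450,.071,.14],11)
im=reds('wrist',.17); cv2.imwrite('pics/w4.png',im[:,:,::-1])
hsv=cv2.cvtColor(im,cv2.COLOR_RGB2HSV); m=((hsv[...,0]>22)&(hsv[...,0]<34)&(hsv[...,1]>150)&(hsv[...,2]>120)).astype('uint8')
n,l,s,k=cv2.connectedComponentsWithStats(m)
for i in range(1,n):
    if s[i,4]>500: print('lemon',s[i],at('wrist',k[i],.046).round(4))
for c in ('wrist','scene'):
  for r in viewer.cut_out(c,'lemon_1_mid') if c=='wrist' else []: print(r['conf'],r['point'],at(c,r['point'],.046).round(4))
```

```text
tcp [0.4491 0.0695 0.1379] [-1.7999e+02  1.1000e-01  1.0840e+01] F [ 0.19  0.31 -0.22] w 0.609 t 8.5
shift [ 0.0011 -0.0013 -0.0021]
rotvec [-0.01  0.11 -0.16]
[ 169    0   53   54 1705] [0.5383 0.122  0.17  ]
[ 417    0   50   51 1577] [0.5507 0.0593 0.17  ]
lemon [ 492    0   89  105 1708] [ 0.5735 -0.0209  0.046 ]
lemon [284  55  72  48 888] [0.5425 0.089  0.046 ]
0.56 [314.9, 42.7] [0.5611 0.0978 0.046 ]
0.23 [535.3, 43.8] [ 0.5843 -0.0248  0.046 ]
```

View pics/w4.png

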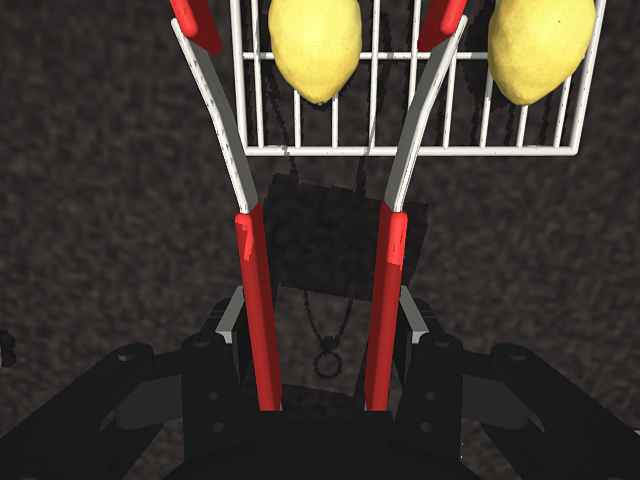

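The left lemon sits centrally between the arms, with its near tip at (319,103). The right lemon's near tip is at (524,103).

Run:
```python
from h import *
# calibration pose changes only with arm; static now
for nm,t,e1,e2 in(('L',(319,103),(269,22),(361,22)),('R',(524,103),(491,30),(594,20))):
    tp=at('wrist',t,.046)[:2]; m=(at('wrist',e1,.046)+at('wrist',e2,.046))[:2]/2; d=m-tp
    print(nm,tp.round(4),m.round(4),'axis yaw',np.degrees(np.arctan2(d[1],d[0])).round(1),'mid',(tp+.0385*d/np.linalg.norm(d)).round(4))
y=np.radians(11.5); L=np.array([.568,.0945]); print(L-.12*np.array([np.cos(y),np.sin(y)]))
```

```text
L [0.5298 0.0894] [0.5714 0.0997] axis yaw 13.9 mid [0.5672 0.0987]
R [ 0.5529 -0.0294] [ 0.5942 -0.0254] axis yaw 5.6 mid [ 0.5912 -0.0256]
[0.45040904 0.07057585]
```

```bash
cat >> h.py <<'E'
def weigh(n=14):
    a=[]
    for _ in range(n):
        viewer.capture('wrist'); o=manip.observe(); a.append(np.r_[o['force'],o['ft_torque'],o['effort'][[1,2,4]]])
    a=np.array(a); print('mean',a.mean(0).round(3)); print('sem ',(a.std(0)/n**.5).round(3), 't',o['time_s'],o['tcp_pos'].round(4),'w',round(o['grip_width'],3))
E
python3 -c "
from h import *
weigh()"
```

```text
mean [-5.6000e-02  1.6100e-01 -1.2630e+00  1.0000e-03  2.6000e-02 -1.0000e-03
 -3.1504e+01 -3.6674e+01 -2.3000e-02]
sem  [0.102 0.16  0.13  0.008 0.011 0.008 0.008 0.009 0.   ] t 9.3 [0.4499 0.0714 0.1394] w 0.61
```

Call:
{"method": "play_rows", "body": {
  "motion": [
    {"tx": 0.002,"ty": -0.001,"tz": 0.015,"ax": 0,"ay": 0.1,"az": -1.7,"fingers": -0.22},
    {"tx": 0.002,"ty": -0.001,"tz": 0.03,"ax": 0,"ay": 0.1,"az": -1.7,"fingers": -0.22},
    {"tx": 0.002,"ty": -0.001,"tz": 0.05,"ax": 0,"ay": 0.1,"az": -1.7,"fingers": -0.22},
    {"tx": 0.002,"ty": -0.001,"tz": 0.067,"ax": 0,"ay": 0.1,"az": -1.7,"fingers": -0.22},
    {"tx": 0.002,"ty": -0.001,"tz": 0.083,"ax": 0,"ay": 0.1,"az": -1.7,"fingers": -0.22},
    {"tx": 0.002,"ty": -0.001,"tz": 0.096,"ax": 0,"ay": 0.1,"az": -1.7,"fingers": -0.22},
    {"tx": 0.002,"ty": -0.001,"tz": 0.103,"ax": 0,"ay": 0.1,"az": -1.7,"fingers": -0.22},
    {"tx": 0.002,"ty": -0.001,"tz": 0.106,"ax": 0,"ay": 0.1,"az": -1.7,"fingers": -0.22}
  ],
  "newtons": 20
}}

```text
time_s: 10.1
tcp_pos: [0.4514, 0.0727, 0.0328]
tcp_rot: [-180.0, -0.1, 12.7]
force: [0.0, -0.6, -0.5]
grip_width: 0.61
```

Run:
```python
from h import *
shift([.4508,.071,.032],12.5)
a=viewer.capture('scene')[170:330,180:420]; b=snap('wrist','w5')[:,:,::-1]
cv2.imwrite('pics/c5.png',np.vstack([cv2.resize(b,(400,300)),cv2.resize(a[:,:,::-1],(400,267),interpolation=2)]))
```

```text
tcp [0.4514 0.0727 0.0328] [-1.7998e+02 -9.0000e-02  1.2750e+01] F [ 0.03 -0.6  -0.55] w 0.61 t 10.1
shift [-0.001   0.0015  0.0008]
rotvec [-0.02 -0.09  0.25]
```

View pics/c5.png

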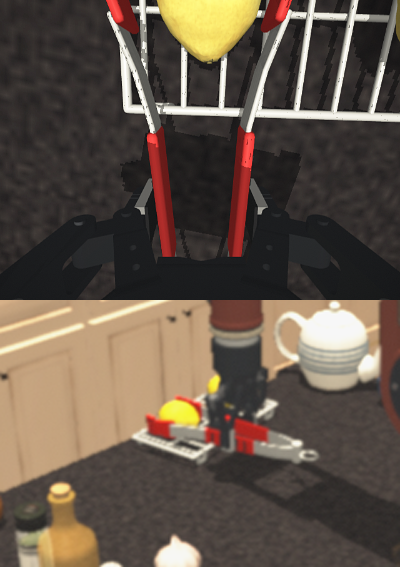

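Call:
{"method": "play_rows", "body": {
  "motion": [
    {"tx": 0,"ty": 0.002,"tz": 0,"ax": 0,"ay": 0,"az": 0,"fingers": -0.22},
    {"tx": 0,"ty": 0.004,"tz": 0,"ax": 0,"ay": 0,"az": 0,"fingers": -0.22},
    {"tx": 0,"ty": 0.004,"tz": 0,"ax": 0,"ay": 0,"az": 0,"fingers": -0.15},
    {"tx": 0,"ty": 0.004,"tz": 0,"ax": 0,"ay": 0,"az": 0,"fingers": -0.1},
    {"tx": 0,"ty": 0.004,"tz": 0,"ax": 0,"ay": 0,"az": 0,"fingers": -0.05},
    {"tx": 0,"ty": 0.004,"tz": 0,"ax": 0,"ay": 0,"az": 0,"fingers": 0.0},
    {"tx": 0,"ty": 0.004,"tz": 0,"ax": 0,"ay": 0,"az": 0,"fingers": 0.05},
    {"tx": 0,"ty": 0.004,"tz": 0,"ax": 0,"ay": 0,"az": 0,"fingers": 0.1}
  ],
  "newtons": 30
}}

```text
time_s: 11.0
tcp_pos: [0.4528, 0.0689, 0.0334]
tcp_rot: [-180.0, -0.1, 12.8]
force: [-0.0, 0.2, -0.9]
grip_width: 0.454
```

Call:
{"method": "play_rows", "body": {
  "motion": [
    {"tx": 0,"ty": 0,"tz": 0,"ax": 0,"ay": 0,"az": 0,"fingers": 0.2},
    {"tx": 0,"ty": 0,"tz": 0,"ax": 0,"ay": 0,"az": 0,"fingers": 0.3},
    {"tx": 0,"ty": 0,"tz": 0,"ax": 0,"ay": 0,"az": 0,"fingers": 0.5},
    {"tx": 0,"ty": 0,"tz": 0,"ax": 0,"ay": 0,"az": 0,"fingers": 0.5},
    {"tx": 0,"ty": 0,"tz": 0,"ax": 0,"ay": 0,"az": 0,"fingers": 0.5},
    {"tx": 0,"ty": 0,"tz": 0,"ax": 0,"ay": 0,"az": 0,"fingers": 0.5},
    {"tx": 0,"ty": 0,"tz": 0,"ax": 0,"ay": 0,"az": 0,"fingers": 0.5},
    {"tx": 0,"ty": 0,"tz": 0,"ax": 0,"ay": 0,"az": 0,"fingers": 0.5}
  ],
  "newtons": 45
}}

```text
time_s: 11.8
tcp_pos: [0.4528, 0.0689, 0.0334]
tcp_rot: [-180.0, -0.1, 12.7]
force: [-0.2, -0.6, -0.1]
grip_width: 0.452
```

Run:
```python
from h import *
shift([.4508,.071,.14],12.5)
a=viewer.capture('scene')[170:330,180:420]; b=snap('wrist','w6')[:,:,::-1]
cv2.imwrite('pics/c6.png',np.vstack([cv2.resize(b,(400,300)),cv2.resize(a[:,:,::-1],(400,267),interpolation=2)]))
```

```text
tcp [0.4528 0.0689 0.0334] [-1.7999e+02 -1.5000e-01  1.2750e+01] F [-0.24 -0.6  -0.1 ] w 0.452 t 11.8
shift [-0.0012 -0.0025 -0.1066]
rotvec [-0.01 -0.15  0.25]
```

View pics/c6.png

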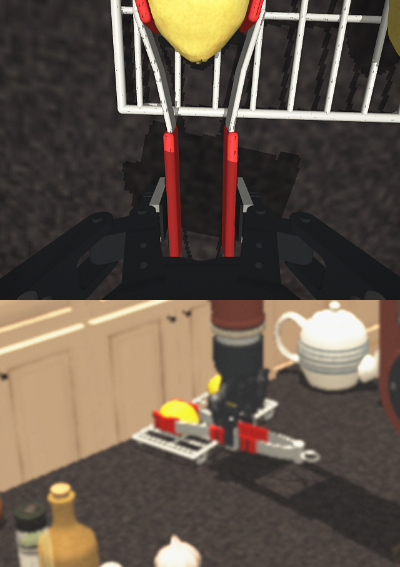

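The tongs stopped at 38 mm across the grips, with both heads on the lemon. I'll lift it gently back to the weighing height.

Call:
{"method": "play_rows", "body": {
  "motion": [
    {"tx": 0,"ty": 0,"tz": -0.005,"ax": 0,"ay": 0,"az": 0,"fingers": 0.5},
    {"tx": 0,"ty": 0,"tz": -0.015,"ax": 0,"ay": 0,"az": 0,"fingers": 0.5},
    {"tx": 0,"ty": 0,"tz": -0.03,"ax": 0,"ay": 0,"az": 0,"fingers": 0.5},
    {"tx": 0,"ty": 0,"tz": -0.05,"ax": 0,"ay": 0,"az": 0,"fingers": 0.5},
    {"tx": 0,"ty": 0,"tz": -0.07,"ax": 0,"ay": 0,"az": 0,"fingers": 0.5},
    {"tx": 0,"ty": 0,"tz": -0.09,"ax": 0,"ay": 0,"az": 0,"fingers": 0.5},
    {"tx": 0,"ty": 0,"tz": -0.102,"ax": 0,"ay": 0,"az": 0,"fingers": 0.5},
    {"tx": 0,"ty": 0,"tz": -0.106,"ax": 0,"ay": 0,"az": 0,"fingers": 0.5}
  ],
  "newtons": 45
}}

```text
time_s: 12.7
tcp_pos: [0.4536, 0.0688, 0.1414]
tcp_rot: [180.0, -0.3, 12.8]
force: [0.2, 0.5, -1.2]
grip_width: 0.452
```

Run:
```python
from h import *
weigh()
a=viewer.capture('scene')[170:330,180:420]; b=snap('wrist','w7')[:,:,::-1]
cv2.imwrite('pics/c7.png',np.vstack([cv2.resize(b,(400,300)),cv2.resize(a[:,:,::-1],(400,267),interpolation=2)]))
```

```text
mean [-2.0400e-01  4.6000e-02 -1.5490e+00 -3.4000e-02  7.0000e-02 -1.0000e-03
 -3.2167e+01 -3.7076e+01 -6.7000e-02]
sem  [0.11  0.122 0.173 0.006 0.01  0.008 0.098 0.106 0.009] t 13.4 [0.4525 0.0688 0.1393] w 0.455
```

View pics/c7.png

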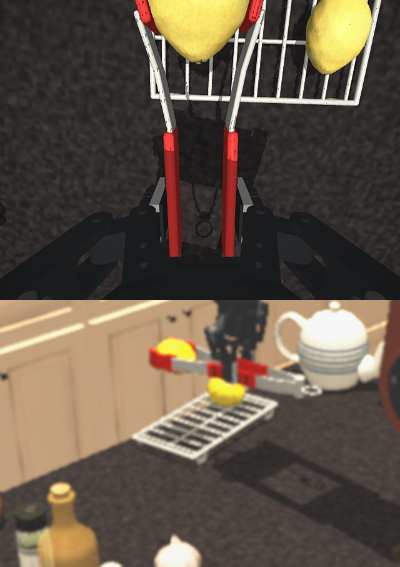

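The change on lifting is ΔFz ≈ −0.29 N and a J5/wrist moment of about 0.045 N·m. That matches the 40 g lemon (0.047 N·m expected, against 0.14 for the heavy one). The left lemon is therefore the light one, so I'll set it back in its groove.

Call:
{"method": "play_rows", "body": {
  "motion": [
    {"tx": 0,"ty": 0,"tz": 0.015,"ax": 0,"ay": 0,"az": 0,"fingers": 0.5},
    {"tx": 0,"ty": 0,"tz": 0.035,"ax": 0,"ay": 0,"az": 0,"fingers": 0.5},
    {"tx": 0,"ty": 0,"tz": 0.055,"ax": 0,"ay": 0,"az": 0,"fingers": 0.5},
    {"tx": 0,"ty": 0,"tz": 0.072,"ax": 0,"ay": 0,"az": 0,"fingers": 0.5},
    {"tx": 0,"ty": 0,"tz": 0.086,"ax": 0,"ay": 0,"az": 0,"fingers": 0.5},
    {"tx": 0,"ty": 0,"tz": 0.096,"ax": 0,"ay": 0,"az": 0,"fingers": 0.5},
    {"tx": 0,"ty": 0,"tz": 0.102,"ax": 0,"ay": 0,"az": 0,"fingers": 0.5},
    {"tx": 0,"ty": 0,"tz": 0.105,"ax": 0,"ay": 0,"az": 0,"fingers": 0.5}
  ],
  "newtons": 45
}}

```text
time_s: 14.3
tcp_pos: [0.4528, 0.0689, 0.0341]
tcp_rot: [-180.0, -0.1, 12.8]
force: [-0.2, -0.1, -1.5]
grip_width: 0.452
```

```bash
python3 -c "
from h import *
shift([.4528,.0689,.033],12.75)"
```

```text
tcp [0.4528 0.0689 0.0341] [-1.7998e+02 -1.3000e-01  1.2750e+01] F [-0.18 -0.08 -1.47] w 0.452 t 14.3
shift [ 0.     -0.      0.0011]
rotvec [-0.02 -0.13  0.  ]
```

Call:
{"method": "play_rows", "body": {
  "motion": [
    {"tx": 0,"ty": 0,"tz": 0.0005,"ax": 0,"ay": 0,"az": 0,"fingers": 0.5},
    {"tx": 0,"ty": 0,"tz": 0.001,"ax": 0,"ay": 0,"az": 0,"fingers": 0.5},
    {"tx": 0,"ty": 0,"tz": 0.001,"ax": 0,"ay": 0,"az": 0,"fingers": 0.08},
    {"tx": 0,"ty": 0,"tz": 0.001,"ax": 0,"ay": 0,"az": 0,"fingers": 0.04},
    {"tx": 0,"ty": 0,"tz": 0.001,"ax": 0,"ay": 0,"az": 0,"fingers": 0.0},
    {"tx": 0,"ty": 0,"tz": 0.001,"ax": 0,"ay": 0,"az": 0,"fingers": -0.06},
    {"tx": 0,"ty": 0,"tz": 0.001,"ax": 0,"ay": 0,"az": 0,"fingers": -0.12},
    {"tx": 0,"ty": 0,"tz": 0.001,"ax": 0,"ay": 0,"az": 0,"fingers": -0.18}
  ],
  "newtons": 30
}}

```text
time_s: 15.1
tcp_pos: [0.4528, 0.0689, 0.0331]
tcp_rot: [-180.0, -0.1, 12.7]
force: [-0.5, -1.1, -0.1]
grip_width: 0.589
```

Call:
{"method": "play_rows", "body": {
  "motion": [
    {"tx": 0,"ty": 0,"tz": 0,"ax": 0,"ay": 0,"az": 0,"fingers": -0.22},
    {"tx": 0,"ty": 0,"tz": -0.003,"ax": 0,"ay": 0,"az": 0,"fingers": -0.22},
    {"tx": 0,"ty": 0,"tz": -0.012,"ax": 0,"ay": 0,"az": 0,"fingers": -0.22},
    {"tx": 0,"ty": 0,"tz": -0.03,"ax": 0,"ay": 0,"az": 0,"fingers": -0.22},
    {"tx": 0,"ty": 0,"tz": -0.055,"ax": 0,"ay": 0,"az": 0,"fingers": -0.22},
    {"tx": 0,"ty": 0,"tz": -0.08,"ax": 0,"ay": 0,"az": 0,"fingers": -0.22},
    {"tx": 0,"ty": 0,"tz": -0.1,"ax": 0,"ay": 0,"az": 0,"fingers": -0.22},
    {"tx": 0,"ty": 0,"tz": -0.106,"ax": 0,"ay": 0,"az": 0,"fingers": -0.22}
  ],
  "newtons": 30
}}

```text
time_s: 15.9
tcp_pos: [0.4544, 0.0688, 0.1424]
tcp_rot: [179.9, -0.4, 12.8]
force: [1.3, -0.7, -1.6]
grip_width: 0.608
```

Run:
```python
from h import *
y=np.radians(8); L=np.array([.591,-.027]); t=L-.12*np.array([np.cos(y),np.sin(y)])
shift(np.r_[t,.14],8)
a=viewer.capture('scene')[170:330,180:420]; b=snap('wrist','w8')[:,:,::-1]
cv2.imwrite('pics/c8.png',np.vstack([cv2.resize(b,(400,300)),cv2.resize(a[:,:,::-1],(400,267),interpolation=2)]))
```

```text
tcp [0.4544 0.0688 0.1424] [179.94  -0.43  12.76] F [ 1.27 -0.71 -1.6 ] w 0.608 t 15.9
shift [-0.0076  0.1136  0.0024]
rotvec [ 0.04 -0.43  4.76]
```

View pics/c8.png

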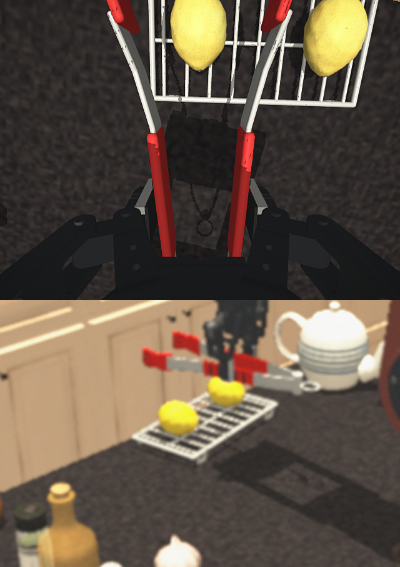

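The left lemon is back in its groove. Next is the right lemon.

Call:
{"method": "play_rows", "body": {
  "motion": [
    {"tx": -0.001,"ty": 0.015,"tz": 0,"ax": 0,"ay": -0.4,"az": 1,"fingers": -0.22},
    {"tx": -0.002,"ty": 0.04,"tz": 0,"ax": 0,"ay": -0.4,"az": 2,"fingers": -0.22},
    {"tx": -0.004,"ty": 0.065,"tz": 0,"ax": 0,"ay": -0.4,"az": 3,"fingers": -0.22},
    {"tx": -0.006,"ty": 0.09,"tz": 0,"ax": 0,"ay": -0.4,"az": 4,"fingers": -0.22},
    {"tx": -0.0076,"ty": 0.107,"tz": 0,"ax": 0,"ay": -0.4,"az": 4.8,"fingers": -0.22},
    {"tx": -0.0076,"ty": 0.1136,"tz": 0.0024,"ax": 0,"ay": -0.4,"az": 4.8,"fingers": -0.22},
    {"tx": -0.0076,"ty": 0.1136,"tz": 0.0024,"ax": 0,"ay": -0.4,"az": 4.8,"fingers": -0.22},
    {"tx": -0.0076,"ty": 0.1136,"tz": 0.0024,"ax": 0,"ay": -0.4,"az": 4.8,"fingers": -0.22}
  ],
  "newtons": 20
}}

```text
time_s: 16.8
tcp_pos: [0.4705, -0.043, 0.1371]
tcp_rot: [-180.0, 0.2, 8.0]
force: [-0.2, -0.3, -0.9]
grip_width: 0.611
```

Run:
```python
from h import *
weigh(8)
im=snap('wrist','w9'); hsv=cv2.cvtColor(im,cv2.COLOR_RGB2HSV)
m=((hsv[...,0]>20)&(hsv[...,0]<36)&(hsv[...,1]>90)&(hsv[...,2]>90)).astype('uint8')
n,l,s,k=cv2.connectedComponentsWithStats(m)
for i in range(1,n):
    if s[i,4]>300:
        print(s[i])
        for r in range(5,s[i,1]+s[i,3],12):
            x=np.nonzero(l[r]==i)[0]
            if len(x): c=((x[0]+x[-1])/2,r); print(r,x[0],x[-1],at('wrist',c,.046)[:2].round(4))
shift([.4722,-.0437,.14],8)
```

```text
mean [-8.6000e-02  2.3600e-01 -1.0870e+00 -4.0000e-03  3.3000e-02 -1.0000e-03
 -3.3717e+01 -3.6523e+01 -8.0000e-03]
sem  [0.188 0.166 0.202 0.005 0.008 0.014 0.024 0.009 0.001] t 17.2 [ 0.4712 -0.0433  0.1381] w 0.609
[  40    0  111  115 9825]
5 42 131 [0.5855 0.1041]
17 41 140 [0.5798 0.1021]
29 42 145 [0.574  0.1006]
41 44 148 [0.568  0.0995]
53 48 150 [0.562 0.098]
65 54 150 [0.5558 0.0964]
77 60 149 [0.5495 0.0952]
89 73 145 [0.5433 0.0927]
101 87 136 [0.5368 0.0914]
113 108 120 [0.5302 0.0901]
[ 275    0   93  108 8037]
5 278 363 [ 0.6034 -0.0236]
17 275 366 [ 0.5976 -0.0244]
29 275 367 [ 0.5917 -0.0256]
41 277 366 [ 0.5857 -0.0267]
53 278 365 [ 0.5795 -0.0275]
65 281 362 [ 0.5733 -0.0284]
77 287 356 [ 0.567  -0.0293]
89 297 346 [ 0.5605 -0.0302]
101 309 332 [ 0.5539 -0.0305]
tcp [ 0.4712 -0.0434  0.1381] [1.7998e+02 1.0000e-01 7.9800e+00] F [-0.88  0.05 -1.23] w 0.608 t 17.25
shift [ 0.001   0.0004 -0.0019]
rotvec [ 0.02  0.1  -0.02]
```

Already aligned (lemon axis 8°, middle about 0.590, −0.0265). Descending and closing.

Call:
{"method": "play_rows", "body": {
  "motion": [
    {"tx": 0,"ty": 0,"tz": 0.015,"ax": 0,"ay": 0.1,"az": 0,"fingers": -0.22},
    {"tx": 0,"ty": 0,"tz": 0.03,"ax": 0,"ay": 0.1,"az": 0,"fingers": -0.22},
    {"tx": 0,"ty": 0,"tz": 0.05,"ax": 0,"ay": 0.1,"az": 0,"fingers": -0.22},
    {"tx": 0,"ty": 0,"tz": 0.067,"ax": 0,"ay": 0.1,"az": 0,"fingers": -0.22},
    {"tx": 0,"ty": 0,"tz": 0.083,"ax": 0,"ay": 0.1,"az": 0,"fingers": -0.22},
    {"tx": 0,"ty": 0,"tz": 0.096,"ax": 0,"ay": 0.1,"az": 0,"fingers": -0.22},
    {"tx": 0,"ty": 0,"tz": 0.102,"ax": 0,"ay": 0.1,"az": 0,"fingers": -0.22},
    {"tx": 0,"ty": 0,"tz": 0.105,"ax": 0,"ay": 0.1,"az": 0,"fingers": -0.22}
  ],
  "newtons": 20
}}

```text
time_s: 18.05
tcp_pos: [0.4708, -0.0434, 0.0327]
tcp_rot: [180.0, 0.0, 8.0]
force: [-0.3, 0.0, -0.6]
grip_width: 0.615
```

Run:
```python
from h import *
im=snap('wrist','w10'); hsv=cv2.cvtColor(im,cv2.COLOR_RGB2HSV)
m=((hsv[...,0]>20)&(hsv[...,0]<36)&(hsv[...,1]>90)&(hsv[...,2]>90)).astype('uint8')
n,l,s,k=cv2.connectedComponentsWithStats(m)
for i in range(1,n):
    if s[i,4]>300:
        print(s[i])
        for r in range(5,s[i,1]+s[i,3],25):
            x=np.nonzero(l[r]==i)[0]
            if len(x): c=((x[0]+x[-1])/2,r); print(r,x[0],x[-1],at('wrist',c,.046)[:2].round(4))
reds('wrist',.06)
shift([.4712,-.0432,.033],8)
```

```text
[   0    0   18   76 1061]
5 0 15 [0.5629 0.0668]
30 0 17 [0.5559 0.0671]
55 0 11 [0.5485 0.0687]
[  240     0   164    95 10181]
5 241 402 [ 0.5761 -0.0279]
30 252 392 [ 0.5694 -0.029 ]
55 270 372 [ 0.5623 -0.0297]
80 295 346 [ 0.555  -0.0305]
[ 170    0   53   54 1691] [0.5637 0.0048 0.06  ]
[ 417    0   51   52 1592] [ 0.5732 -0.0614  0.06  ]
tcp [ 0.4711 -0.0435  0.0332] [179.98  -0.     7.98] F [-0.31  0.38 -1.17] w 0.614 t 18.15
shift [ 0.0001 -0.0003  0.0002]
rotvec [ 0.02 -0.   -0.02]
```

Centred (lemon axis at column 321, the mid-line of the heads at about 319). Closing.

Call:
{"method": "play_rows", "body": {
  "motion": [
    {"tx": 0,"ty": 0,"tz": 0,"ax": 0,"ay": 0,"az": 0,"fingers": -0.16},
    {"tx": 0,"ty": 0,"tz": 0,"ax": 0,"ay": 0,"az": 0,"fingers": -0.12},
    {"tx": 0,"ty": 0,"tz": 0,"ax": 0,"ay": 0,"az": 0,"fingers": -0.08},
    {"tx": 0,"ty": 0,"tz": 0,"ax": 0,"ay": 0,"az": 0,"fingers": -0.04},
    {"tx": 0,"ty": 0,"tz": 0,"ax": 0,"ay": 0,"az": 0,"fingers": 0.0},
    {"tx": 0,"ty": 0,"tz": 0,"ax": 0,"ay": 0,"az": 0,"fingers": 0.03},
    {"tx": 0,"ty": 0,"tz": 0,"ax": 0,"ay": 0,"az": 0,"fingers": 0.07},
    {"tx": 0,"ty": 0,"tz": 0,"ax": 0,"ay": 0,"az": 0,"fingers": 0.1}
  ],
  "newtons": 30
}}

```text
time_s: 18.95
tcp_pos: [0.4712, -0.0437, 0.0333]
tcp_rot: [180.0, -0.0, 8.0]
force: [0.6, -0.9, -0.1]
grip_width: 0.457
```

Call:
{"method": "play_rows", "body": {
  "motion": [
    {"tx": 0,"ty": 0,"tz": 0,"ax": 0,"ay": 0,"az": 0,"fingers": 0.2},
    {"tx": 0,"ty": 0,"tz": 0,"ax": 0,"ay": 0,"az": 0,"fingers": 0.3},
    {"tx": 0,"ty": 0,"tz": 0,"ax": 0,"ay": 0,"az": 0,"fingers": 0.5},
    {"tx": 0,"ty": 0,"tz": 0,"ax": 0,"ay": 0,"az": 0,"fingers": 0.5},
    {"tx": 0,"ty": 0,"tz": 0,"ax": 0,"ay": 0,"az": 0,"fingers": 0.5},
    {"tx": 0,"ty": 0,"tz": 0,"ax": 0,"ay": 0,"az": 0,"fingers": 0.5},
    {"tx": 0,"ty": 0,"tz": 0,"ax": 0,"ay": 0,"az": 0,"fingers": 0.5},
    {"tx": 0,"ty": 0,"tz": 0,"ax": 0,"ay": 0,"az": 0,"fingers": 0.5}
  ],
  "newtons": 55
}}

```text
time_s: 19.75
tcp_pos: [0.4713, -0.0437, 0.0333]
tcp_rot: [180.0, -0.0, 8.0]
force: [0.1, -1.2, -0.0]
grip_width: 0.446
```

Call:
{"method": "play_rows", "body": {
  "motion": [
    {"tx": 0,"ty": 0,"tz": -0.005,"ax": 0,"ay": 0,"az": 0,"fingers": 0.5},
    {"tx": 0,"ty": 0,"tz": -0.015,"ax": 0,"ay": 0,"az": 0,"fingers": 0.5},
    {"tx": 0,"ty": 0,"tz": -0.03,"ax": 0,"ay": 0,"az": 0,"fingers": 0.5},
    {"tx": 0,"ty": 0,"tz": -0.05,"ax": 0,"ay": 0,"az": 0,"fingers": 0.5},
    {"tx": 0,"ty": 0,"tz": -0.07,"ax": 0,"ay": 0,"az": 0,"fingers": 0.5},
    {"tx": 0,"ty": 0,"tz": -0.09,"ax": 0,"ay": 0,"az": 0,"fingers": 0.5},
    {"tx": 0,"ty": 0,"tz": -0.102,"ax": 0,"ay": 0,"az": 0,"fingers": 0.5},
    {"tx": 0,"ty": 0,"tz": -0.106,"ax": 0,"ay": 0,"az": 0,"fingers": 0.5}
  ],
  "newtons": 55
}}

```text
time_s: 20.55
tcp_pos: [0.4722, -0.0438, 0.1412]
tcp_rot: [179.9, -0.2, 8.0]
force: [-0.3, -0.6, -2.9]
grip_width: 0.448
```

Run:
```python
from h import *
weigh()
a=viewer.capture('scene')[170:330,180:420]; b=snap('wrist','w11')[:,:,::-1]
cv2.imwrite('pics/c11.png',np.vstack([cv2.resize(b,(400,300)),cv2.resize(a[:,:,::-1],(400,267),interpolation=2)]))
```

```text
mean [-6.1000e-02  2.3000e-02 -2.2690e+00 -3.0000e-02  1.6500e-01  1.6000e-02
 -3.4607e+01 -3.7460e+01 -1.3700e-01]
sem  [0.116 0.097 0.095 0.005 0.008 0.008 0.105 0.11  0.009] t 21.25 [ 0.4712 -0.0436  0.1392] w 0.448
```

View pics/c11.png

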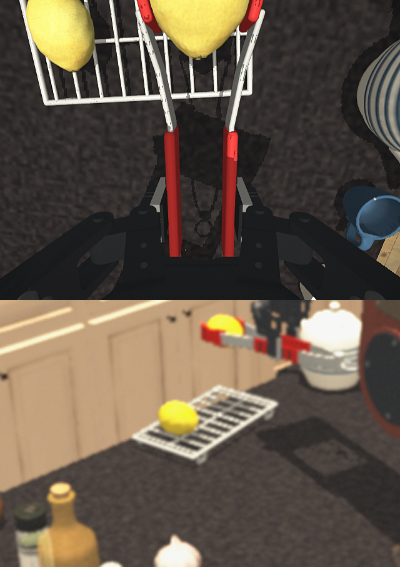

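ΔFz ≈ −1.18 N and the moment is about 0.13 N·m, so this is the heavy lemon. It is held at z ≈ 0.15 m with the other lemon resting on the rack. Handing in.

Run:
```python
from h import *
weigh(6)
print(manip.close_job())
```

```text
mean [-1.9700e-01  2.0100e-01 -2.7910e+00 -4.4000e-02  1.7000e-01  1.9000e-02
 -3.4422e+01 -3.7366e+01 -1.5200e-01]
sem  [0.121 0.273 0.082 0.012 0.005 0.007 0.004 0.003 0.   ] t 21.65 [ 0.4713 -0.0437  0.1394] w 0.445
the job is handed in; nothing more can be done
None
```

The right-hand lemon is the heavy one. I finished with it held still between the heads of the tongs, its middle about 0.15 m above the worktop, and handed in at 21.65 s. The hand-in gave no verdict.

- **How I told them apart:** I gripped the tongs at their grips and lifted the left lemon first. It added about 0.3 N and 0.045 N·m, which matches 40 g, so I set it back in its groove. The right lemon added about 1.2 N and 0.13 N·m, which matches 120 g.
- **Last checks:** The final picture shows the heavy lemon clear above the rack and the light one lying in its groove. The tongs' grip and the arm pose were steady.
- **Noise and disagreement:** Single force readings scatter by about 0.5 N. The last force average was −2.8 N, against −2.3 N just before, while the moment stayed the same. The left lemon's 0.3 N has an uncertainty of about 0.2 N, so I judged the lemons mainly by the moment.
- **First grip:** My first two closes on the tongs pressed down with 5 to 10 N, so I re-gripped lower before lifting.

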